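# Clamp the pine block in the holding fixture

## Robot

A 6-joint arm with a two-finger parallel gripper is mounted at the origin on a cart in front of the work surface, level with it; the furniture and walls round the work are solid. World frame = base frame: x ahead of the robot, y to its left, z up, the work surface at z = 0. Lengths are in m, angles in degrees, forces in N, time in s.
With the tool pointing down it reaches from about 0.375 to 0.9 m from the base axis. Payload 3.1 kg.
Tool frame: the origin (TCP) lies at the very end of the fingers, on their centre line; the grasp point (between the pads) lies 19 mm behind it (bot.tcp_to_grasp is the distance from the TCP to the grasp point, in m); z points along the fingers, y is the direction in which the jaws open and shut (so a half turn about z gives the same grasp; the last joint's range is limited). The gripper opens to 87 mm and grips with 3 to 60 N. Pads are 19 mm wide; open, the fingers measure 117 mm over their backs; the gripper's body (75 mm by 190 mm) begins 51 mm behind the grasp point.
Start: joints at [63.283, 30.224, 82.088, -0, 67.689, -10.227], TCP at [0.177, 0.599, 0.223] pointing down, gripper open.
Joint ranges: [-176.69, 176.69], [-43.24, 126.21], [12.49, 139.97], [-82, 262], [0, 151.66], [-163.58, 163.58]. Speed limits (degrees/s): [159.86, 159.86, 180, 180, 180, 180].

## Interface

Orientations are given as a 3x3 rotation matrix whose columns are the frame's x, y, z axes.
In Python, from rig import telemetry, eyes, order, bot gives the robot as it stands. The module is installed in compiled form; this text tells all that it offers.
- The arm moves only by the tool servo_tool, never from a script. Its argument "targets" is a list of rows, each a list of 2 entries, a list of its own where there are three numbers: the shift along the tool's x, y, z in m, then the turn, a rotation vector about the tool's x, y, z in rad. In form: [[[tx, ty, tz], [wx, wy, wz]], ...]. A call has 1 to 12 rows; each row is the pose to reach, as a shift and turn from the pose commanded when the call began, along the tool's axes at that moment; what a row does not reach only later rows make up. A row lasts 1/8 s, in which the tool goes at most 62.5 mm and 10.7 degrees, less where a joint would pass 70% of its speed; a pose out of reach is approached as far as the arm can. A call with a gripper value outside its range is refused whole. "gripper" is the finger opening in m, from 0 to 0.087, set as the call begins (left out, the last holds). The fingers move at their own pace and stop on an object; the grip force is fixed at half the most. Time passes only in rows, so rows that repeat a pose let the fingers close. It gives the time, the measured TCP pose, the force and the opening at its end, in the units of the state.
- telemetry.read_state(): the state, without advancing time (a new reading comes with each control period).
- eyes.capture(name): name is "scene" or "side" or "wrist"; returns a dict with "pixels" (420x560x3 uint8, blue, green, red), "intrinsics" (3x3 intrinsics, pixels), "extrinsics" (4x4, takes a point from camera to world coordinates); the wrist camera has in their place "T_tool_cam" (4x4, takes a point from camera to tool coordinates, whose origin is the TCP and whose axes are the flange's). Camera axes: x right, y down, z forward; pixel columns grow to the right and rows downward; lengths in m; the calibration is good to about 2 mm. A picture is of the moment at which its call begins: read the wrist's pose just before it. There is no depth.
- order.hand_in(): hands the job in, once; it reports no verdict.
The state is a dict: "time_s": time; "joint_positions": joint angles; "qvel": joint speeds; "tau": joint torques, N m; "position": TCP position; "tcp_rot": TCP orientation; "force": force on the tool from outside, world axes, zero at the start; "moment": the same for the moment, N m; "opening": opening from 0.0 (shut) to 1.0 (fully open).
Only numpy, scipy, OpenCV 4.12 (cv2) and the standard library are available. Lean on these libraries where they do the work, as an engineer would, in place of code of your own. Each camera call takes 0.05 s, during which the arm holds its last target. There are 200 camera calls.

## Task

Load the pine block into the holding fixture: set it flat on the plate and push it gently home against all three locating pins, then swing the clamp strap over it as far as its stop, then turn the brass knurled thumbscrew clockwise until it has seated snugly on the wood. Stop as soon as it turns stiff, finger-tight only, because more would mark the pine; leave everything else on the bench alone.

Things in the scene. Friction and masses are not known exactly. Their poses are not given: they have to be found in the camera images.
- block_mid (a point): centre of the loose pine offcut to be clamped (45 x 75 x 38 mm, about 0.16 kg). Axes of the block: x across its 45 mm width, y along its 75 mm length, z up; this point is 19 mm above its underside. It starts lying flat on the bench. Soft wood: its two ends and its two long sides are alike.
- block: the same pine block; origin at the centre of its underside, same axes
- nest (a point): point on the top face of the fixture plate (12 mm above the bench) where the centre of the block's underside lies when the block is home. Fixture axes: x away from the robot, y to the left (turned with the fixture), z up. Home: block length along y, a long side touching the two pins on the +x side, an end touching the pin on the +y side, block centre 19 mm above this point.
- fixture: fixed steel plate 130 x 190 x 12 mm lying on the bench; origin 12 mm below point nest, same axes. The plate reaches 65 mm to -x and +x, 79 mm to -y and 111 mm to +y of the origin.
- pins: the three fixed steel locating pins, 10 mm diameter, standing 13 mm above the plate; origin and axes as body fixture. Pin axes, in fixture x, y: (27.5, -26), (27.5, +26), (0, +42.5) mm, so the two pins on the +x side leave 42 mm between them for a finger.
- strap (a joint): swing of the dark steel clamp strap about its upright post, rad: 0 = at its stop, lying along the fixture's -y over the block; grows counter-clockwise seen from above (1.57 = along the fixture's +x); starts between 1.4 and 1.9. Stays where left (0.12 N m of friction). Post axis at fixture x 0, y +75 mm; its top is 86 mm above the bench.
- strap_mid (a point): point half-way up the strap, 40 mm from the post's axis towards the screw. The strap is 26 mm wide and 12 mm thick, its underside 62 mm above the bench (12 mm above a seated block); the screw's axis is 75 mm from the post's axis, the rounded end 13 mm beyond. y points from the screw to the post, x across the strap, z up.
- thumbscrew: brass thumbscrew, axis upright, in the strap's free end; origin on its axis at mid-height of the knurled head, z up. Clockwise from above feeds it down 8 mm a turn (1.27 mm per rad); follow it down. Its flat 18 mm foot starts 0.7 to 3.7 mm above a seated block, different each time and to be felt: about 0.6 to 2.9 rad of free turning. Stays where left.
- screw_head (a point): centre of the knurled head, the same point as the origin of thumbscrew: 32 mm diameter, 20 mm high, its underside 13 to 17 mm above the strap. It turns freely under 0.1 N m. Once seated the torque climbs by about 0.3 to 0.45 N m a rad (read it just after a small turn the tightening way); a rise of 0.12 to 0.2 N m is finger-tight, beyond 0.25 N m it marks the wood.
- pencil: red carpenter's pencil, lying; bystander
- tape_measure: yellow tape measure, 62 mm high; bystander
- driver_b: red-handled screwdriver, lying; bystander
- wax_tin: round red wax tin, 25 mm high; bystander
Mind the look-alikes: they are no part of the job. Of the things that look like the block, take the one that is nearest to the robot's base at the start.

How it is judged (in metres and radians):
On the way, in this order (a step that is already met when the one before it is completed fails the run):
1. the block stands home on the plate against the three pins (x of block_mid in the frame of nest between -0.0025 and 0.0025 m and y of block_mid in the frame of nest between -0.0025 and 0.0025 m and z of block_mid in the frame of nest below 0.0205 m and angle between the y axis of block_mid and the y axis of nest, either way round below 0.04 rad and angle between block_mid's own z axis and vertical below 0.04 rad), for 0.2 s.
2. the strap is swung over the block to its stop (value of joint strap below 0.05 rad), for 0.2 s.
3. the thumbscrew has seated on the block (all of step 1 and value of joint strap below 0.05 rad and contact force between thumbscrew and block above 10 N), for 0.2 s.
At the end, for the whole second after the job is handed in: The block lies flat on the plate, home against all three pins (centre within 2.5 mm of its seated place along and across, turned and tilted less than 0.04 rad), the strap is at its stop (joint below 0.05 rad), the thumbscrew presses on the block with 10 to 75 N, and all is at rest (all of step 3 and contact force between thumbscrew and block below 75 N and linear speed of block below 0.01 m/s); the robot touches nothing.
It fails at once if the thumbscrew presses on the block with more than 75 N (marks the pine) (contact force between thumbscrew and block above 75 N).
It fails at once if the block is pushed against the pins with more than 40 N (contact force between pins and block above 40 N).
It fails at once if a bystander (pencil, tape measure, screwdriver or wax tin) is moved by more than 25 mm (distance of any of pencil, tape_measure, driver_b, wax_tin from where it was at the start of the episode above 0.025 m).
It also fails if it takes over 72 s, if anything falls off the work surface, if the arm or the gripper's body presses on something with over 40 N, if the wrist force passes 120 N, or if a joint passes its speed limit or range.

## Working session

There is one attempt and no reset: what is moved stays moved. The work goes in short steps, Python scripts to look and compute and a tool call to move; the robot and the scene stay as the last step left them, time stands still between calls to the robot, and variables do not carry over. Pictures are saved under pics/ and viewed, about 8 in all and at most 12, crops included, and the job is handed in when it is done.

Besides the shell and the picture viewer there is one more tool, called in YAML: its name, and indented under it one key for each argument. servo_tool: Moves the arm, as the interface text tells. Its arguments: {"type":"object","properties":{"targets":{"type":"array","items":{"type":"array"}},"gripper":{"type":"number"}},"required":["targets"]}

```bash
mkdir -p pics
cat > h.py <<'E'
import numpy as np, cv2
from rig import telemetry, eyes, order, bot
def snap(name):
    st=telemetry.read_state(); d=eyes.capture(name)
    if name=='wrist':
        T=np.eye(4);T[:3,:3]=st['tcp_rot'];T[:3,3]=st['position'];E=T@d['T_tool_cam']
    else: E=np.array(d['extrinsics'])
    return d['pixels'],np.array(d['intrinsics']),E
def ray(K,E,u,v,z):
    r=E[:3,:3]@np.linalg.inv(K)@[u,v,1];o=E[:3,3];return o+r*(z-o[2])/r[2]
def proj(K,E,p):
    c=E[:3,:3].T@(np.asarray(p,float)-E[:3,3]);q=K@c;return q[:2]/q[2]
E
python3 - <<'E'
from h import *
for n in ('scene','side','wrist'):
    p,K,M=snap(n); cv2.imwrite(f'pics/{n}0.png',p); np.savez(f'pics/{n}0.npz',K=K,E=M); print(n,K.round(1).tolist(),M.round(3).tolist())
s=telemetry.read_state();print(s)
E
```

```text
scene [[419.5, 0.0, 278.1], [0.0, 419.5, 214.1], [0.0, 0.0, 1.0]] [[0.598, -0.351, 0.721, -0.391], [-0.801, -0.289, 0.524, -0.847], [0.025, -0.891, -0.454, 0.706], [0.0, 0.0, 0.0, 1.0]]
side [[546.3, 0.0, 290.3], [0.0, 546.3, 201.7], [0.0, 0.0, 1.0]] [[-0.894, -0.321, 0.312, -0.054], [-0.447, 0.644, -0.621, 1.113], [-0.001, -0.695, -0.719, 1.564], [0.0, 0.0, 0.0, 1.0]]
wrist [[332.8, 0.0, 282.7], [0.0, 332.8, 208.5], [0.0, 0.0, 1.0]] [[0.283, 0.92, 0.272, 0.103], [0.959, -0.27, -0.082, 0.621], [-0.002, 0.284, -0.959, 0.384], [0.0, 0.0, 0.0, 1.0]]
{'time_s': 0.15, 'joint_positions': array([ 6.32839665e+01,  3.02662864e+01,  8.21408466e+01,  1.15209573e-03,
        6.76877543e+01, -1.02269897e+01]), 'qvel': array([-0.03044284, -0.10032474, -0.28986974, -0.09660111,  0.00415735,
        0.01919718]), 'tau': array([ 3.20154868e-04, -4.40433347e+01, -1.76841652e+01,  6.33118744e-02,
        5.52590657e-02, -1.02536590e-04]), 'position': array([0.1771005 , 0.59879559, 0.22179384]), 'tcp_rot': array([[-9.58871737e-01,  2.83838709e-01, -7.61145543e-04],
       [ 2.83839557e-01,  9.58870660e-01, -1.47093681e-03],
       [ 3.12331325e-04, -1.62648295e-03, -9.99998629e-01]]), 'force': array([-0.20039494,  0.7085265 ,  0.36028007]), 'moment': array([ 0.04546501,  0.03372864, -0.03991594]), 'opening': 1.0059198082491745}
```

View pics/side0.png

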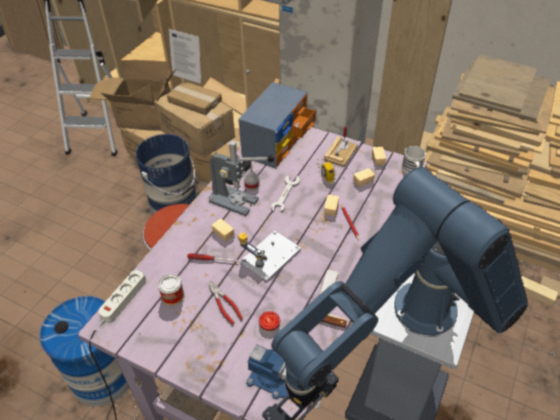

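View pics/scene0.png

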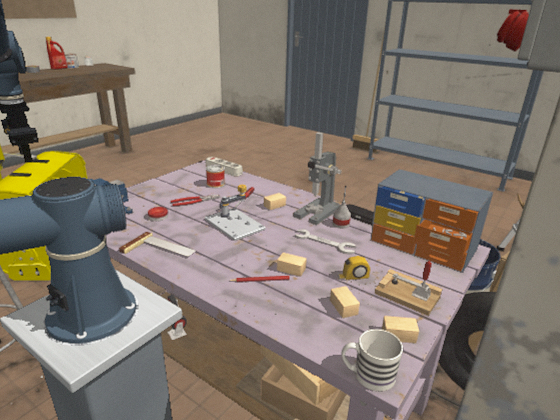

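The pine look-alikes in the side picture are at (222,230), (332,207), (364,178) and (379,156). In the scene picture they are at (275,201), (291,264), (344,302) and (401,329). The fixture is near side (270,256), with the strap and brass screw pointing away to (243,238). I'll work out which block is nearest the base.

Run:
```python
from h import *
for n,pts in (('side',[(222,230),(332,205),(364,177),(379,155),(243,238),(328,172),(270,321),(350,220),(208,257),(260,256),(242,267),(269,279),(300,240),(278,232)]),('scene',[(275,201),(291,263),(344,300),(401,328),(240,190),(357,267),(157,213),(262,279)])):
    f=np.load(f'pics/{n}0.npz')
    for p in pts:
        q=ray(f['K'],f['E'],*p,0.03); print(n,p,q.round(3),np.hypot(*q[:2]).round(3))
im=cv2.imread('pics/side0.png')[180:300,190:370]
im2=cv2.imread('pics/scene0.png')[170:290,180:330]
a=cv2.resize(im,None,fx=4.4,fy=4.4,interpolation=2)[:528,:792]
cv2.imwrite('pics/c1.png',a)
```

```text
side (222, 230) [0.772 0.033 0.03 ] 0.773
side (332, 205) [ 0.458 -0.268  0.03 ] 0.53
side (364, 177) [ 0.404 -0.471  0.03 ] 0.62
side (379, 155) [ 0.396 -0.627  0.03 ] 0.742
side (243, 238) [0.683 0.032 0.03 ] 0.683
side (328, 172) [ 0.547 -0.433  0.03 ] 0.698
side (270, 321) [0.43  0.296 0.03 ] 0.522
side (350, 220) [ 0.365 -0.226  0.03 ] 0.43
side (208, 257) [0.75  0.164 0.03 ] 0.768
side (260, 256) [0.587 0.077 0.03 ] 0.592
side (242, 267) [0.619 0.148 0.03 ] 0.637
side (269, 279) [0.511 0.151 0.03 ] 0.533
side (300, 240) [ 0.491 -0.053  0.03 ] 0.494
side (278, 232) [ 0.581 -0.052  0.03 ] 0.584
scene (275, 201) [0.762 0.007 0.03 ] 0.762
scene (291, 263) [ 0.456 -0.283  0.03 ] 0.537
scene (344, 300) [ 0.403 -0.485  0.03 ] 0.631
scene (401, 328) [ 0.395 -0.641  0.03 ] 0.753
scene (240, 190) [0.754 0.176 0.03 ] 0.775
scene (357, 267) [ 0.558 -0.442  0.03 ] 0.712
scene (157, 213) [0.418 0.266 0.03 ] 0.495
scene (262, 279) [ 0.343 -0.266  0.03 ] 0.434
```

View pics/c1.png

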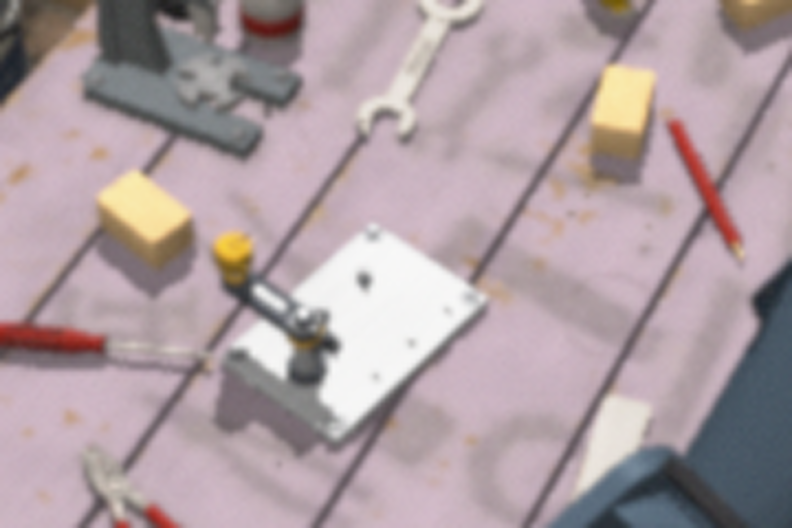

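The block is at about (0.458, -0.268), roughly 0.53 m from the base. The next nearest is 0.62 m, and the other two are over 0.74 m. Next I'll move above the fixture for a wrist view.

servo_tool:
  targets:
    - [[-0.529,-0.437,0],[0,0,1.283]]
    - [[-0.529,-0.437,0],[0,0,1.283]]
    - [[-0.529,-0.437,0],[0,0,1.283]]
    - [[-0.529,-0.437,0],[0,0,1.283]]
    - [[-0.529,-0.437,0],[0,0,1.283]]
    - [[-0.529,-0.437,0],[0,0,1.283]]
    - [[-0.529,-0.437,0],[0,0,1.283]]
    - [[-0.529,-0.437,0],[0,0,1.283]]
    - [[-0.529,-0.437,0],[0,0,1.283]]
    - [[-0.529,-0.437,0],[0,0,1.283]]
    - [[-0.529,-0.437,0],[0,0,1.283]]
    - [[-0.529,-0.437,0],[0,0,1.283]]

```text
time_s: 1.65
position: [0.5635, 0.026, 0.2224]
tcp_rot: [[0.006, 1.0, 0.003], [1.0, -0.006, -0.001], [-0.001, 0.003, -1.0]]
force: [-1.2, 0.8, -0.2]
opening: 0.998
```

servo_tool:
  targets:
    - [[0,0,0],[0,0,0]]
    - [[0,0,0],[0,0,0]]
    - [[0,0,0],[0,0,0]]

```text
time_s: 2.02
position: [0.5598, 0.0314, 0.2226]
tcp_rot: [[-0.002, 1.0, -0.0], [1.0, 0.002, 0.0], [0.0, -0.0, -1.0]]
force: [-0.5, -0.5, 0.2]
opening: 0.999
```

Run:
```python
from h import *
p,K,M=snap('wrist'); cv2.imwrite('pics/w1.png',p); np.savez('pics/w1.npz',K=K,E=M); s=telemetry.read_state(); print(s['joint_positions'].round(2),s['position'],s['tcp_rot'].round(3).tolist(),s['force'],s['moment'])
```

```text
[-8.22 25.27 91.4   0.   63.34 -8.32] [0.55999523 0.0312789  0.22270221] [[-0.002, 1.0, -0.0], [1.0, 0.002, 0.0], [0.0, -0.0, -1.0]] [ 0.35689406 -0.04169918 -0.44365913] [-0.0806744   0.06924067 -0.01168093]
```

View pics/w1.png

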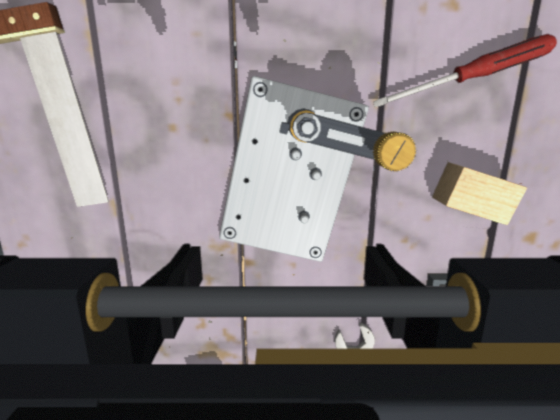

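The wrist view shows the plate corners at about (254,77), (370,104), (323,261) and (220,236). The pins are at (296,153), (316,173) and (304,216), the post at (306,126) and the screw head at (397,151). The screwdriver is at the upper right, and a look-alike block is at (480,192).

```bash
cat > fit.py <<'E'
from h import *
from scipy.optimize import least_squares
f=np.load('pics/w1.npz');K,E=f['K'],f['E']
obj=np.array([[-65,111,12],[65,111,12],[65,-79,12],[-65,-79,12],[0,42.5,25],[27.5,26,25],[27.5,-26,25],[0,75,86]])/1000
px=np.array([[254,77],[370,104],[323,261],[220,236],[296,154],[316,174],[304,216],[306,126]],float)
def w(p,o): 
    c,s=np.cos(p[2]),np.sin(p[2]);return np.array([p[0]+c*o[0]-s*o[1],p[1]+s*o[0]+c*o[1],o[2]])
r=least_squares(lambda p:(np.array([proj(K,E,w(p,o)) for o in obj])-px).ravel(),[.56,.1,-.2],loss='soft_l1')
p=r.x;print(p,r.fun.reshape(-1,2).round(1).tolist())
h=ray(K,E,397,151,.110);print('screwtop',h,'angle',np.arctan2(*(h-w(p,obj[7]))[1::-1])-p[2]+np.pi/2, np.linalg.norm((h-w(p,obj[7]))[:2]))
E
python3 fit.py
```

```text
[ 0.56497795  0.02259762 -0.23218763] [[-3.0, -3.9], [0.1, -0.4], [-0.3, 0.5], [-1.7, 2.4], [-0.1, -0.5], [0.6, 0.2], [0.6, 2.1], [1.6, -0.1]]
screwtop [0.65422571 0.07693538 0.11      ] angle 1.549496808340534 0.07436620126994296
```

servo_tool:
  targets:
    - [[-0.306,-0.103,0.02],[0,0,0]]
    - [[-0.306,-0.103,0.02],[0,0,0]]
    - [[-0.306,-0.103,0.02],[0,0,0]]
    - [[-0.306,-0.103,0.02],[0,0,0]]
    - [[-0.306,-0.103,0.02],[0,0,0]]
    - [[-0.306,-0.103,0.02],[0,0,0]]
    - [[-0.306,-0.103,0.02],[0,0,0]]
    - [[-0.306,-0.103,0.02],[0,0,0]]
    - [[-0.306,-0.103,0.02],[0,0,0]]

```text
time_s: 3.2
position: [0.4581, -0.2742, 0.2027]
tcp_rot: [[-0.003, 1.0, -0.0], [1.0, 0.003, 0.0], [0.0, -0.0, -1.0]]
force: [0.7, 0.1, 0.2]
opening: 1.003
```

Run:
```python
from h import *
p,K,M=snap('wrist'); cv2.imwrite('pics/w2.png',p); np.savez('pics/w2.npz',K=K,E=M); s=telemetry.read_state(); print(s['joint_positions'].round(2),s['position'],s['tcp_rot'].round(3).tolist())
cv2.imwrite('pics/w2c.png',cv2.resize(p[60:270,130:430],None,fx=2.6,fy=2.6,interpolation=2))
```

```text
[-4.293e+01  2.473e+01  9.639e+01  1.000e-02  5.889e+01 -4.306e+01] [ 0.45807303 -0.27440175  0.20268105] [[-0.002, 1.0, -0.0], [1.0, 0.002, 0.0], [0.0, 0.0, -1.0]]
```

View pics/w2c.png

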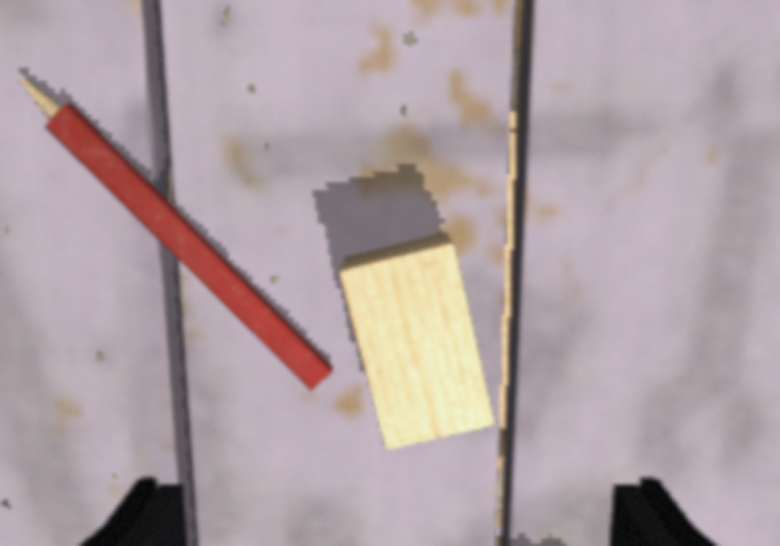

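The block's top-face corners in the crop are (343,270), (452,243), (493,426) and (387,448). The pencil end is close on the left at crop (320,378). I'll grip toward the block's far end, above pencil height.

Run:
```python
from h import *
from scipy.optimize import least_squares
f=np.load('pics/w2.npz');K,E=f['K'],f['E']
px=np.array([[343,270],[452,243],[493,426],[387,448]])/2.6+[130,60]
im=cv2.imread('pics/w2.png');g=cv2.cvtColor(im,cv2.COLOR_BGR2GRAY)
sp=cv2.cornerSubPix(g,px.astype(np.float32).reshape(-1,1,2),(4,4),(-1,-1),(3,30,.01)).reshape(-1,2);print(px.round(1).tolist(),sp.tolist())
o=np.array([[-22.5,37.5],[22.5,37.5],[22.5,-37.5],[-22.5,-37.5]])/1000
def w(p,o):
    c,s=np.cos(p[2]),np.sin(p[2]);return [p[0]+c*o[0]-s*o[1],p[1]+s*o[0]+c*o[1],.038]
for q in (px,sp):
    r=least_squares(lambda p:(np.array([proj(K,E,w(p,a)) for a in o])-q).ravel(),[.45,-.27,.2]);p=r.x;print(p,r.fun.round(1))
n=w(p,[0,.010]);print('grasp xy',n)
for c in [(332,370),(312,388),(50,120)]: print('pencil',ray(K,E,c[0]/2.6+130,c[1]/2.6+60,.01))
```

```text
[[261.9, 163.8], [303.8, 153.5], [319.6, 223.8], [278.8, 232.3]] [[259.3299560546875, 164.77516174316406], [303.2276306152344, 152.97900390625], [319.6153869628906, 223.84616088867188], [278.7208557128906, 232.18069458007812]]
[ 0.46766554 -0.27873782  0.23558353] [-1.4 -0.2  1.3 -0.4  0.7 -0.1 -0.6  0.8]
[ 0.46683395 -0.27880352  0.25338619] [-0.2 -0.5  0.3 -0.1  0.5 -0.5 -0.6  1.2]
grasp xy [np.float64(0.4643271180996749), np.float64(-0.26912283255739594), 0.038]
pencil [ 0.43144186 -0.29480162  0.01      ]
pencil [ 0.42273754 -0.30283027  0.01      ]
pencil [ 0.32263471 -0.1935172   0.01      ]
```

servo_tool:
  gripper: 0.06
  targets:
    - [[0.0053,0.0068,0.06],[0,0,-0.18]]
    - [[0.0053,0.0068,0.12],[0,0,-0.24]]
    - [[0.0053,0.0068,0.15],[0,0,-0.24]]
    - [[0.0053,0.0068,0.17],[0,0,-0.24]]
    - [[0.0053,0.0068,0.182],[0,0,-0.24]]
    - [[0.0053,0.0068,0.188],[0,0,-0.24]]
    - [[0.0053,0.0068,0.188],[0,0,-0.24]]
    - [[0.0053,0.0068,0.188],[0,0,-0.24]]

```text
time_s: 4.25
position: [0.4649, -0.271, 0.0153]
tcp_rot: [[-0.238, 0.971, 0.001], [0.971, 0.238, -0.001], [-0.001, 0.001, -1.0]]
force: [-0.1, 0.4, 0.3]
opening: 0.689
```

servo_tool:
  gripper: 0
  targets:
    - [[0,0,0],[0,0,0]]
    - [[0,0,0],[0,0,0]]
    - [[0,0,0],[0,0,0]]
    - [[0,0,0],[0,0,0]]
    - [[0,0,0],[0,0,0]]

```text
time_s: 4.88
position: [0.4645, -0.2708, 0.0149]
tcp_rot: [[-0.238, 0.971, 0.0], [0.971, 0.238, -0.0], [-0.001, 0.0, -1.0]]
force: [-0.9, -0.4, 4.4]
opening: 0.517
```

Gripped at 45.0 mm opening. Now lift and carry it to the fixture, stopping short of the pins.

servo_tool:
  targets:
    - [[0,0,-0.05],[0,0,0]]
    - [[0.02,0.01,-0.1],[0,0,0]]
    - [[0.06,0.04,-0.135],[0,0,0.118]]
    - [[0.11,0.07,-0.135],[0,0,0.236]]
    - [[0.16,0.1,-0.135],[0,0,0.354]]
    - [[0.21,0.13,-0.135],[0,0,0.472]]
    - [[0.24,0.15,-0.135],[0,0,0.472]]
    - [[0.2663,0.1645,-0.135],[0,0,0.472]]
    - [[0.2663,0.1645,-0.1],[0,0,0.472]]
    - [[0.2663,0.1645,-0.075],[0,0,0.472]]
    - [[0.2663,0.1645,-0.065],[0,0,0.472]]
    - [[0.2663,0.1645,-0.065],[0,0,0.472]]

```text
time_s: 6.38
position: [0.5603, 0.0271, 0.0788]
tcp_rot: [[0.23, 0.973, -0.002], [0.973, -0.23, 0.0], [-0.0, -0.002, -1.0]]
force: [1.0, 0.0, -2.4]
opening: 0.51
```

servo_tool:
  targets:
    - [[0,0,0],[0,0,0]]
    - [[0,0,0],[0,0,0]]

```text
time_s: 6.62
position: [0.5616, 0.0269, 0.0806]
tcp_rot: [[0.23, 0.973, 0.002], [0.973, -0.23, -0.0], [0.0, 0.002, -1.0]]
force: [0.2, 0.1, -1.5]
opening: 0.513
```

Run:
```python
from h import *
p,K,M=snap('wrist'); cv2.imwrite('pics/w3.png',p); np.savez('pics/w3.npz',K=K,E=M); s=telemetry.read_state(); print(s['joint_positions'].round(2),s['position'],s['tcp_rot'].round(3).tolist(),s['force'],s['moment'])
P=(.565,.0226,-.232);c,si=np.cos(P[2]),np.sin(P[2])
for o in [(0,42.5,25),(27.5,26,25),(27.5,-26,25),(0,75,86)]:
    o=np.array(o)/1000;q=proj(K,M,[P[0]+c*o[0]-si*o[1],P[1]+si*o[0]+c*o[1],o[2]]);print(q)
    cv2.circle(p,tuple(int(x) for x in q),2,(0,255,0),-1)
cv2.imwrite('pics/w3o.png',cv2.resize(p[60:360,80:480],None,fx=2,fy=2,interpolation=2))
```

```text
[-8.64 37.04 97.96 -0.   44.9   4.67] [0.56146278 0.02697858 0.08045382] [[0.23, 0.973, 0.002], [0.973, -0.23, -0.0], [0.0, 0.002, -1.0]] [-0.33396185  0.59113951 -1.6534219 ] [-0.12117473  0.03453327 -0.03707213]
[287.5176769  170.94458376]
[328.1233577  195.18509395]
[325.24278821 265.29274371]
[290.06432262 124.0132709 ]
```

View pics/w3o.png

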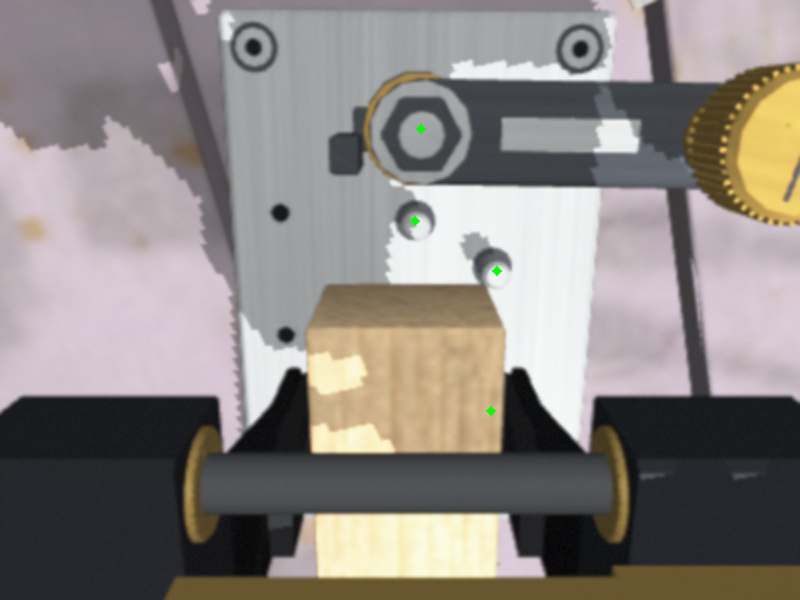

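The predicted pin positions (green dots) match the pin tops within about 2 px, and the block is square to the fixture. Lowering.

servo_tool:
  targets:
    - [[0,0,0.03],[0,0,0]]
    - [[0,0,0.045],[0,0,0]]
    - [[0,0,0.05],[0,0,0]]
    - [[0,0,0.052],[0,0,0]]
    - [[0,0,0.053],[0,0,0]]
    - [[0,0,0.053],[0,0,0]]

```text
time_s: 7.42
position: [0.5613, 0.0271, 0.0271]
tcp_rot: [[0.23, 0.973, 0.001], [0.973, -0.23, -0.0], [0.0, 0.001, -1.0]]
force: [-0.7, -0.4, 1.1]
opening: 0.511
```

servo_tool:
  targets:
    - [[0,0,0.0004],[0,0,0]]
    - [[0,0,0.0008],[0,0,0]]
    - [[0,0,0.0008],[0,0,0]]

```text
time_s: 7.8
position: [0.5613, 0.0271, 0.0271]
tcp_rot: [[0.23, 0.973, 0.001], [0.973, -0.23, -0.0], [0.0, 0.001, -1.0]]
force: [-1.1, 1.0, 8.3]
opening: 0.516
```

servo_tool:
  targets:
    - [[0,0.001,-0.0006],[0,0,0]]
    - [[0,0.002,-0.0006],[0,0,0]]
    - [[0,0.003,-0.0006],[0,0,0]]
    - [[0,0.003,-0.0006],[0,0,0]]

```text
time_s: 8.3
position: [0.5614, 0.0271, 0.0272]
tcp_rot: [[0.23, 0.973, -0.005], [0.973, -0.23, 0.001], [-0.0, -0.005, -1.0]]
force: [-6.0, 0.7, 11.7]
opening: 0.517
```

servo_tool:
  targets:
    - [[0,0.001,0],[0,0,0]]
    - [[0,0.001,0],[0,0,0]]

```text
time_s: 8.55
position: [0.5614, 0.0271, 0.0272]
tcp_rot: [[0.23, 0.973, -0.007], [0.973, -0.23, 0.001], [-0.0, -0.007, -1.0]]
force: [-7.2, 2.0, 12.6]
opening: 0.511
```

servo_tool:
  targets:
    - [[0,0,-0.0005],[0,0,0]]
    - [[0,0,-0.001],[0,0,0]]
    - [[0,0,-0.001],[0,0,0]]

```text
time_s: 8.93
position: [0.5646, 0.0263, 0.0272]
tcp_rot: [[0.23, 0.973, -0.001], [0.973, -0.23, 0.0], [0.0, -0.001, -1.0]]
force: [-1.7, 0.9, 0.7]
opening: 0.517
```

servo_tool:
  targets:
    - [[0,0.0005,0],[0,0,0]]
    - [[0,0.001,0],[0,0,0]]
    - [[0,0.001,0],[0,0,0]]

```text
time_s: 9.3
position: [0.5646, 0.0263, 0.0272]
tcp_rot: [[0.23, 0.973, -0.002], [0.973, -0.23, 0.001], [-0.0, -0.002, -1.0]]
force: [-5.1, 1.7, 2.8]
opening: 0.515
```

servo_tool:
  targets:
    - [[0,0.0005,0],[0,0,0]]
    - [[0,0.001,0],[0,0,0]]
    - [[0,0.001,0],[0,0,0]]

```text
time_s: 9.68
position: [0.5647, 0.0263, 0.0272]
tcp_rot: [[0.23, 0.973, -0.004], [0.973, -0.23, 0.001], [-0.0, -0.004, -1.0]]
force: [-5.6, 2.3, 4.8]
opening: 0.51
```

servo_tool:
  targets:
    - [[0,0.0005,0],[0,0,0]]
    - [[0,0.001,0],[0,0,0]]
    - [[0,0.001,0],[0,0,0]]

```text
time_s: 10.05
position: [0.5647, 0.0263, 0.0273]
tcp_rot: [[0.23, 0.973, -0.006], [0.973, -0.23, 0.001], [-0.0, -0.006, -1.0]]
force: [-6.3, 2.9, 6.2]
opening: 0.511
```

servo_tool:
  targets:
    - [[0,0,-0.0005],[0,0,0]]
    - [[0,0,-0.001],[0,0,0]]
    - [[0,0,-0.001],[0,0,0]]

```text
time_s: 10.42
position: [0.5648, 0.0263, 0.0273]
tcp_rot: [[0.231, 0.973, -0.006], [0.973, -0.231, 0.001], [-0.0, -0.006, -1.0]]
force: [-5.1, 2.5, -0.8]
opening: 0.513
```

X contact is confirmed: 5 N sideways with no vertical load. Easing that push and feeling for the end pin along y.

servo_tool:
  targets:
    - [[0.001,-0.001,0],[0,0,0]]
    - [[0.002,-0.002,0],[0,0,0]]
    - [[0.003,-0.002,0],[0,0,0]]
    - [[0.003,-0.002,0],[0,0,0]]

```text
time_s: 10.92
position: [0.5653, 0.0289, 0.0278]
tcp_rot: [[0.23, 0.973, -0.003], [0.973, -0.23, 0.0], [-0.0, -0.003, -1.0]]
force: [-5.5, -0.9, -2.9]
opening: 0.515
```

servo_tool:
  targets:
    - [[0.0005,0,0],[0,0,0]]
    - [[0.001,0,0],[0,0,0]]
    - [[0.001,0,0],[0,0,0]]

```text
time_s: 11.3
position: [0.5654, 0.0291, 0.0279]
tcp_rot: [[0.23, 0.973, -0.003], [0.973, -0.23, -0.001], [-0.002, -0.003, -1.0]]
force: [-5.8, -4.9, -2.3]
opening: 0.516
```

servo_tool:
  targets:
    - [[0.0005,0,0],[0,0,0]]
    - [[0.001,0,0],[0,0,0]]
    - [[0.001,0,0],[0,0,0]]

```text
time_s: 11.68
position: [0.5654, 0.0292, 0.0279]
tcp_rot: [[0.229, 0.973, -0.004], [0.973, -0.229, -0.002], [-0.003, -0.003, -1.0]]
force: [-5.7, -7.2, -2.2]
opening: 0.516
```

servo_tool:
  targets:
    - [[0,0,0.0005],[0,0,0]]
    - [[0,0,0.001],[0,0,0]]
    - [[0,0,0.0014],[0,0,0]]
    - [[0,0,0.0014],[0,0,0]]

```text
time_s: 12.18
position: [0.5654, 0.0293, 0.0276]
tcp_rot: [[0.229, 0.973, -0.003], [0.973, -0.229, -0.002], [-0.003, -0.003, -1.0]]
force: [-8.9, -6.7, 4.7]
opening: 0.516
```

servo_tool:
  targets:
    - [[0.0005,0,0],[0,0,0]]
    - [[0.001,0,0],[0,0,0]]
    - [[0.001,0,0],[0,0,0]]

```text
time_s: 12.55
position: [0.5655, 0.0294, 0.0275]
tcp_rot: [[0.229, 0.973, -0.004], [0.973, -0.229, -0.003], [-0.004, -0.003, -1.0]]
force: [-9.7, -9.6, 4.7]
opening: 0.517
```

servo_tool:
  gripper: 0.057
  targets:
    - [[0,0,0],[0,0,0]]
    - [[0,0,0],[0,0,0]]
    - [[0,0,0],[0,0,0]]

```text
time_s: 12.92
position: [0.5694, 0.0318, 0.0275]
tcp_rot: [[0.23, 0.973, 0.005], [0.973, -0.23, -0.0], [0.001, 0.005, -1.0]]
force: [0.2, -0.7, 0.1]
opening: 0.648
```

Run:
```python
from h import *
p,K,M=snap('wrist'); cv2.imwrite('pics/w4.png',p); np.savez('pics/w4.npz',K=K,E=M); s=telemetry.read_state(); print(s['joint_positions'].round(2),s['position'],s['tcp_rot'].round(3).tolist(),s['force'],s['moment'])
cv2.imwrite('pics/w4c.png',cv2.resize(p[60:360,80:480],None,fx=2,fy=2,interpolation=2))
```

```text
[-8.030e+00  4.248e+01  9.809e+01  2.000e-02  3.923e+01  5.230e+00] [0.56887858 0.03195326 0.02736772] [[0.23, 0.973, 0.004], [0.973, -0.23, -0.0], [0.001, 0.004, -1.0]] [ 0.50238639 -0.2650241  -0.1740946 ] [-0.03927614  0.06031656  0.00125913]
```

View pics/w4c.png

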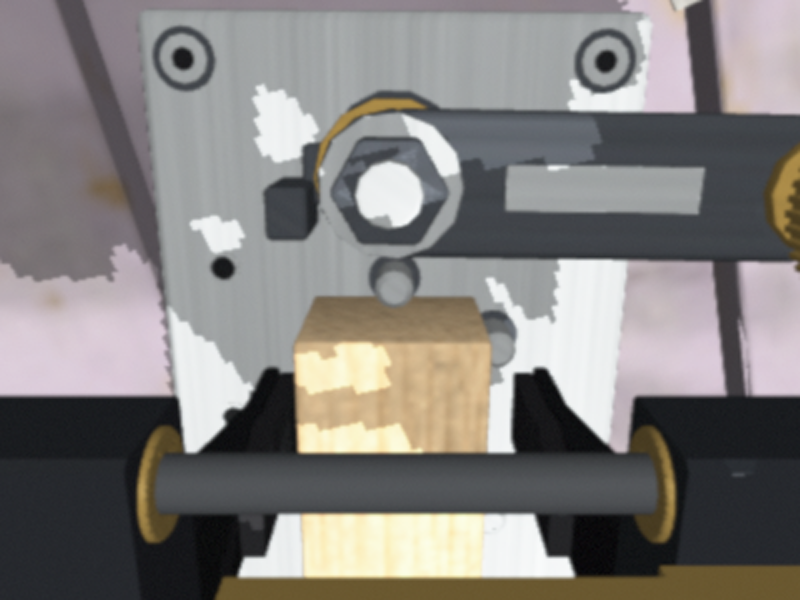

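The block appears to touch the end pin at crop (393,285) and the near side pin at (498,340), and it looks square. I'll confirm with a gentle one-finger push in x, then push the end in y.

servo_tool:
  targets:
    - [[-0.003,0.002,0],[0,0,0]]
    - [[-0.003,0.003,0],[0,0,0]]
    - [[-0.003,0.004,0],[0,0,0]]
    - [[-0.003,0.005,0],[0,0,0]]
    - [[-0.003,0.005,0],[0,0,0]]

```text
time_s: 13.6
position: [0.5712, 0.0278, 0.0269]
tcp_rot: [[0.23, 0.973, -0.0], [0.973, -0.23, 0.0], [-0.0, -0.0, -1.0]]
force: [0.4, -0.0, 0.7]
opening: 0.653
```

servo_tool:
  targets:
    - [[0,0.001,0],[0,0,0]]
    - [[0,0.002,0],[0,0,0]]
    - [[0,0.002,0],[0,0,0]]

```text
time_s: 13.98
position: [0.5712, 0.0278, 0.0268]
tcp_rot: [[0.23, 0.973, -0.004], [0.973, -0.23, 0.001], [-0.0, -0.004, -1.0]]
force: [-5.1, 1.9, 3.4]
opening: 0.652
```

servo_tool:
  targets:
    - [[0,-0.006,-0.005],[0,0,0]]
    - [[0,-0.008,-0.04],[0,0,0]]
    - [[0,-0.008,-0.055],[0,0,0]]
    - [[-0.04,-0.008,-0.055],[0,0,0]]
    - [[-0.064,-0.008,-0.055],[0,0,0]]
    - [[-0.064,-0.008,-0.055],[0,0,0]]

```text
time_s: 14.72
position: [0.5515, -0.0348, 0.0823]
tcp_rot: [[0.233, 0.973, 0.002], [0.973, -0.233, -0.001], [-0.0, 0.002, -1.0]]
force: [0.0, 0.3, 0.1]
opening: 0.657
```

servo_tool:
  gripper: 0
  targets:
    - [[0,0,0.01],[0,0,0]]
    - [[0,0,0.02],[0,0,0]]
    - [[0,0,0.04],[0,0,0]]
    - [[0,0,0.05],[0,0,0]]
    - [[0,0,0.06],[0,0,0]]
    - [[0,0,0.06],[0,0,0]]

```text
time_s: 15.48
position: [0.5503, -0.0328, 0.0211]
tcp_rot: [[0.23, 0.973, -0.001], [0.973, -0.23, 0.0], [0.0, -0.002, -1.0]]
force: [-0.1, -0.9, 0.2]
opening: 0.069
```

servo_tool:
  targets:
    - [[0.002,0,0],[0,0,0]]
    - [[0.004,0,0],[0,0,0]]
    - [[0.005,0,0],[0,0,0]]
    - [[0.005,0,0],[0,0,0]]

```text
time_s: 15.98
position: [0.552, -0.0282, 0.0222]
tcp_rot: [[0.23, 0.973, 0.001], [0.973, -0.23, -0.0], [-0.0, 0.001, -1.0]]
force: [-0.1, 0.1, -0.1]
opening: 0.003
```

servo_tool:
  targets:
    - [[0.001,0,0],[0,0,0]]
    - [[0.002,0,0],[0,0,0]]
    - [[0.002,0,0],[0,0,0]]

```text
time_s: 16.35
position: [0.5523, -0.0262, 0.0219]
tcp_rot: [[0.23, 0.973, -0.0], [0.973, -0.23, -0.0], [-0.0, -0.0, -1.0]]
force: [-0.0, 0.2, 0.5]
opening: 0.001
```

servo_tool:
  targets:
    - [[0.001,0,0],[0,0,0]]
    - [[0.002,0,0],[0,0,0]]
    - [[0.002,0,0],[0,0,0]]

```text
time_s: 16.73
position: [0.5526, -0.0254, 0.022]
tcp_rot: [[0.229, 0.973, -0.0], [0.973, -0.229, -0.001], [-0.001, -0.0, -1.0]]
force: [-1.9, -4.3, -0.1]
opening: 0.007
```

servo_tool:
  targets:
    - [[0.0005,0,0],[0,0,0]]
    - [[0.001,0,0],[0,0,0]]
    - [[0.001,0,0],[0,0,0]]

```text
time_s: 17.1
position: [0.5527, -0.0253, 0.0221]
tcp_rot: [[0.229, 0.973, -0.001], [0.973, -0.229, -0.002], [-0.003, -0.0, -1.0]]
force: [-2.4, -7.3, 1.7]
opening: 0.007
```

The y push held at 7.5 N with no motion, so the block is home. Next I'll go over the strap to its far side.

servo_tool:
  targets:
    - [[-0.008,0,0],[0,0,0]]
    - [[-0.012,0,-0.03],[0,0,0]]
    - [[-0.01,0,-0.08],[0,0,0]]
    - [[-0.005,0,-0.115],[0,0,0]]
    - [[0.05,0.01,-0.115],[0,0,0]]
    - [[0.1,0.03,-0.115],[0,0,0]]
    - [[0.153,0.041,-0.115],[0,0,0]]
    - [[0.153,0.041,-0.115],[0,0,0]]
    - [[0.153,0.041,-0.115],[0,0,0]]

```text
time_s: 18.23
position: [0.6272, 0.1161, 0.1364]
tcp_rot: [[0.229, 0.973, -0.002], [0.973, -0.229, -0.0], [-0.001, -0.002, -1.0]]
force: [-0.4, -0.6, -0.6]
opening: 0.005
```

Run:
```python
from h import *
s=telemetry.read_state(); print(s['joint_positions'].round(2),s['position'],s['force'])
out=[]
for n in('wrist','side'):
    p,K,M=snap(n); cv2.imwrite(f'pics/{n}5.png',p); np.savez(f'pics/{n}5.npz',K=K,E=M); out.append(p)
b=cv2.resize(out[1][190:310,190:350],(560,420),interpolation=2)
cv2.imwrite('pics/c5.png',cv2.resize(np.hstack([out[0],b]),(800,300),interpolation=cv2.INTER_AREA))
```

```text
[ 4.700e-01  3.703e+01  8.443e+01 -1.000e-02  5.864e+01  1.372e+01] [0.62723232 0.11611784 0.13643884] [-0.40252256 -0.5833321  -0.61513667]
```

View pics/c5.png

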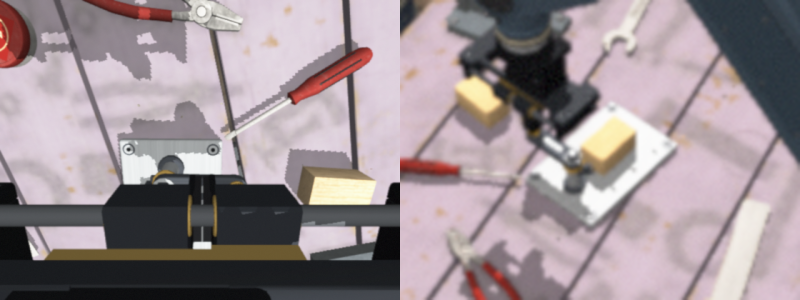

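The tool is clear on the +y side of the strap. The block is sitting in the fixture, and the screwdriver is well clear.

servo_tool:
  targets:
    - [[0,0,0.05],[0,0,0]]
    - [[0,0,0.068],[0,0,0]]
    - [[0,0,0.073],[0,0,0]]
    - [[0,0,0.073],[0,0,0]]
    - [[0,0,0.073],[0,0,0]]

```text
time_s: 18.95
position: [0.6292, 0.116, 0.0653]
tcp_rot: [[0.23, 0.973, 0.003], [0.973, -0.23, 0.0], [0.001, 0.003, -1.0]]
force: [0.4, 0.4, -0.4]
opening: 0.003
```

Run:
```python
from h import *
s=telemetry.read_state(); R=s['tcp_rot'];t=s['position'];print(t,s['force'])
post=np.array([.564,.0219])+.075*np.array([.23,.973])
e=np.array([.968,-.25]);n=np.array([.25,.968]);d=t[:2]-post;print('strap frame',d@e,d@n)
st=post+.04*e+.0245*n  # start near contact
def rot(a):return np.array([[np.cos(a),-np.sin(a)],[np.sin(a),np.cos(a)]])
for th in np.r_[0,.13:1.69:.13]:
    q=post+rot(-th)@(st-post); w=R.T@np.r_[q-t[:2],0]; print([[round(w[0],4),round(w[1],4),0],[0,0,round(th,2)]])
```

```text
[0.62916675 0.11602933 0.06533671] [ 0.42345965  0.43000956 -0.42302069]
strap frame 0.04109482825205335 0.03245658102826469
[[np.float64(-0.0079), np.float64(-0.0013), 0], [0, 0, np.float64(0.0)]]
[[np.float64(-0.0134), np.float64(0.0014), 0], [0, 0, np.float64(0.13)]]
[[np.float64(-0.0191), np.float64(0.0034), 0], [0, 0, np.float64(0.26)]]
[[np.float64(-0.0251), np.float64(0.0047), 0], [0, 0, np.float64(0.39)]]
[[np.float64(-0.0312), np.float64(0.0051), 0], [0, 0, np.float64(0.52)]]
[[np.float64(-0.0373), np.float64(0.0048), 0], [0, 0, np.float64(0.65)]]
[[np.float64(-0.0433), np.float64(0.0037), 0], [0, 0, np.float64(0.78)]]
[[np.float64(-0.0491), np.float64(0.0018), 0], [0, 0, np.float64(0.91)]]
[[np.float64(-0.0545), np.float64(-0.0009), 0], [0, 0, np.float64(1.04)]]
[[np.float64(-0.0597), np.float64(-0.0042), 0], [0, 0, np.float64(1.17)]]
[[np.float64(-0.0643), np.float64(-0.0081), 0], [0, 0, np.float64(1.3)]]
[[np.float64(-0.0684), np.float64(-0.0127), 0], [0, 0, np.float64(1.43)]]
[[np.float64(-0.0718), np.float64(-0.0177), 0], [0, 0, np.float64(1.56)]]
```

servo_tool:
  targets:
    - [[-0.008,-0.0013,0],[0,0,0]]
    - [[-0.0134,0.0014,0],[0,0,0.13]]
    - [[-0.0191,0.0034,0],[0,0,0.26]]
    - [[-0.0251,0.0047,0],[0,0,0.39]]
    - [[-0.0312,0.0051,0],[0,0,0.52]]
    - [[-0.0373,0.0048,0],[0,0,0.65]]
    - [[-0.0433,0.0037,0],[0,0,0.78]]
    - [[-0.0491,0.0018,0],[0,0,0.91]]
    - [[-0.0545,-0.0009,0],[0,0,1.04]]
    - [[-0.0597,-0.0042,0],[0,0,1.17]]
    - [[-0.0643,-0.0081,0],[0,0,1.3]]
    - [[-0.0684,-0.0127,0],[0,0,1.43]]

```text
time_s: 20.45
position: [0.6021, 0.0524, 0.0652]
tcp_rot: [[0.995, -0.096, 0.006], [-0.096, -0.995, 0.0], [0.006, -0.001, -1.0]]
force: [1.4, 1.6, 0.3]
opening: 0.007
```

```bash
cat > strap.py <<'E'
from h import *
s=telemetry.read_state(); R=s['tcp_rot'];t=s['position'];print(t,s['force'],s['moment'],s['joint_positions'].round(1))
post=np.array([.564,.0219])+.075*np.array([.23,.973]);d=t[:2]-post
fx=np.array([.973,-.23]);fy=np.array([.23,.973])
print('fixture frame from post',d@fx,d@fy,'tool x angle rel',np.arctan2(R[:2,0]@fy,R[:2,0]@fx))
for w in (fx,fy):print('dir in tool',R[:2,:2].T@w)
E
python3 strap.py
```

```text
[0.60209684 0.05237979 0.06516598] [1.44865529 1.59358288 0.25661473] [ 0.2352651  -0.34262985 -0.0720761 ] [-5.6 40.6 92.2  0.1 46.8 89.8]
fixture frame from post 0.030057870440470966 -0.036553063877383454 tool x angle rel 0.1360155581666245
dir in tool [0.99056445 0.13557697]
dir in tool [ 0.13556923 -0.99057906]
```

servo_tool:
  targets:
    - [[-0.003,0.001,0],[0,0,0.07]]
    - [[-0.005,0.002,0],[0,0,0.13]]
    - [[-0.007,0.002,0],[0,0,0.13]]
    - [[-0.007,0.002,0],[0,0,0.13]]

```text
time_s: 20.95
position: [0.5952, 0.0501, 0.0651]
tcp_rot: [[0.976, -0.219, 0.005], [-0.219, -0.976, -0.001], [0.006, 0.0, -1.0]]
force: [4.0, -2.8, 1.3]
opening: 0.003
```

servo_tool:
  targets:
    - [[-0.001,0,0],[0,0,0]]
    - [[-0.002,0,0],[0,0,0]]
    - [[-0.002,0,0],[0,0,0]]

```text
time_s: 21.32
position: [0.5952, 0.0501, 0.0652]
tcp_rot: [[0.976, -0.219, 0.009], [-0.219, -0.976, -0.002], [0.01, 0.0, -1.0]]
force: [7.4, -3.8, -1.2]
opening: 0.001
```

servo_tool:
  targets:
    - [[-0.001,0,0],[0,0,0]]
    - [[-0.002,0,0],[0,0,0]]
    - [[-0.002,0,0],[0,0,0]]

```text
time_s: 21.7
position: [0.5951, 0.0502, 0.0653]
tcp_rot: [[0.976, -0.219, 0.013], [-0.219, -0.976, -0.003], [0.014, -0.0, -1.0]]
force: [9.2, -5.5, -3.0]
opening: 0.009
```

```bash
python3 strap.py
```

```text
[0.59510976 0.05016681 0.06529752] [ 9.20637303 -5.50810961 -3.02080463] [-0.85746029 -1.57911645 -0.04642771] [-5.9 40.1 93.7 -0.1 45.5 96.9]
fixture frame from post 0.023768429850533315 -0.04031332658423356 tool x angle rel 0.011633741995326652
dir in tool [0.99965481 0.01163519]
dir in tool [ 0.01163025 -0.99974674]
```

Strap is at its stop: 10 N with no motion, and the geometry matches 0 rad. Now retreat, rise, open, and wind the wrist back.

servo_tool:
  targets:
    - [[0.008,0,0],[0,0,0]]
    - [[0.015,0,0],[0,0,0]]
    - [[0.015,0,-0.05],[0,0,0]]
    - [[0.015,0,-0.1],[0,0,0]]
    - [[-0.019,0.035,-0.155],[0,0,-0.18]]
    - [[-0.019,0.035,-0.155],[0,0,-0.36]]
    - [[-0.019,0.035,-0.155],[0,0,-0.54]]
    - [[-0.019,0.035,-0.155],[0,0,-0.72]]
    - [[-0.019,0.035,-0.155],[0,0,-0.9]]
    - [[-0.019,0.035,-0.155],[0,0,-1.08]]
    - [[-0.019,0.035,-0.155],[0,0,-1.26]]
    - [[-0.019,0.035,-0.155],[0,0,-1.44]]
  gripper: 0.0

```text
time_s: 23.2
position: [0.5612, 0.0226, 0.2183]
tcp_rot: [[0.339, 0.941, -0.004], [0.941, -0.339, 0.001], [-0.0, -0.004, -1.0]]
force: [-0.8, 0.1, -0.7]
opening: 0.007
```

servo_tool:
  gripper: 0.06
  targets:
    - [[0,0,0],[0,0,-0.18]]
    - [[0,0,0],[0,0,-0.36]]
    - [[0,0,0],[0,0,-0.54]]
    - [[0,0,0],[0,0,-0.72]]
    - [[0,0,0],[0,0,-0.9]]
    - [[0,0,0],[0,0,-1.08]]
    - [[0,0,0],[0,0,-1.26]]
    - [[0,0,0],[0,0,-1.44]]
    - [[0,0,0],[0,0,-1.44]]
    - [[0,0,0],[0,0,-1.44]]

```text
time_s: 24.45
position: [0.5621, 0.0223, 0.2187]
tcp_rot: [[-0.885, 0.466, -0.001], [0.466, 0.885, 0.0], [0.002, -0.0, -1.0]]
force: [-0.3, 0.6, 0.2]
opening: 0.69
```

```bash
python3 strap.py
python3 - <<'E'
from h import *
p,K,M=snap('wrist'); cv2.imwrite('pics/w6.png',p); np.savez('pics/w6.npz',K=K,E=M)
cv2.imwrite('pics/w6c.png',cv2.resize(p[60:270,140:420],None,fx=2.8,fy=2.8,interpolation=2))
E
```

```text
[0.56212711 0.0222789  0.21865961] [-0.31781028  0.60995562  0.18299529] [-0.02315079 -0.01525455  0.01045304] [ -9.1  25.7  91.4   0.   63.  -71.3]
fixture frame from post -0.001909469398226862 -0.07503427160104338 tool x angle rel 2.8886622773966995
dir in tool [-0.96800257  0.25019524]
dir in tool [0.25019546 0.96800373]
```

View pics/w6c.png

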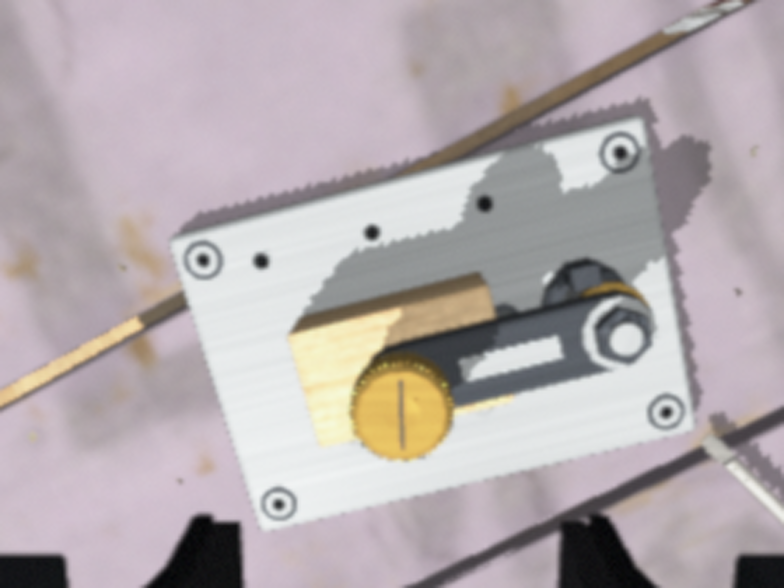

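The strap now lies over the block, parallel to the plate's length. The screw head's top centre is at crop (402,411), the post top at (626,337), and the block is still in place.

Run:
```python
from h import *
f=np.load('pics/w6.npz');K,E=f['K'],f['E']
P=lambda c,z:ray(K,E,c[0]/2.8+140,c[1]/2.8+60,z)
h=P((402,411),.109);po=P((627,340),.086);print('head',h,'post',po)
d=h-po;print('strap ang',np.arctan2(d[1],d[0]),np.linalg.norm(d))
a,b=P((203,260),.012),P((620,153),.012);c,e=P((279,503),.012),P((666,412),.012)
for q in (b-a,e-c):print('plate ang',np.arctan2(q[1],q[0])+np.pi)
o=np.array([.5635,.0212]);fx=np.array([.973,-.23]);fy=np.array([.23,.973])
for c in ((289,334),(320,446)):
    q=P(c,.050)[:2];o2=(po[:2]-.075*fy);print('block corner rel',((q-o2)@fx).round(4),((q-o2)@fy).round(4))
R=np.array(telemetry.read_state()['tcp_rot']);t=telemetry.read_state()['position']
for tgt in (h,np.r_[o,0]):print('shift tool',R[:2,:2].T@(tgt[:2]-t[:2]))
```

```text
head [0.56403901 0.02201861 0.109     ] post [0.5825983  0.09426622 0.086     ]
strap ang -1.822243868146074 0.07805872639472296
plate ang 4.474656757457312
plate ang 4.4735233881432634
block corner rel -0.023 -0.036
block corner rel 0.0207 -0.0368
shift tool [-0.00161319  0.00065861]
shift tool [-0.00151757 -0.00031684]
```

servo_tool:
  targets:
    - [[-0.0016,0.0004,0.05],[0,0,0]]
    - [[-0.0016,0.0004,0.09],[0,0,0]]
    - [[-0.0016,0.0004,0.115],[0,0,0]]
    - [[-0.0016,0.0004,0.13],[0,0,0]]
    - [[-0.0016,0.0004,0.135],[0,0,0]]
    - [[-0.0016,0.0004,0.135],[0,0,0]]

```text
time_s: 25.25
position: [0.5648, 0.0216, 0.0844]
tcp_rot: [[-0.886, 0.464, 0.001], [0.464, 0.886, -0.0], [-0.001, 0.0, -1.0]]
force: [0.8, 0.7, -0.0]
opening: 0.693
```

servo_tool:
  gripper: 0
  targets:
    - [[0,0,0],[0,0,0]]
    - [[0,0,0],[0,0,0]]
    - [[0,0,0],[0,0,0]]
    - [[0,0,0],[0,0,0]]
    - [[0,0,0],[0,0,0]]

```text
time_s: 25.88
position: [0.5644, 0.0214, 0.0842]
tcp_rot: [[-0.886, 0.464, 0.0], [0.464, 0.886, -0.0], [-0.0, -0.0, -1.0]]
force: [-0.1, -0.8, 2.4]
opening: 0.357
```

```bash
python3 strap.py
```

```text
[0.56441773 0.02140071 0.08423062] [-0.14720789 -0.75542098  2.36950051] [-0.17450247  0.14298644  0.0002052 ] [ -9.2  36.9  97.4  -0.   45.8 -71.5]
fixture frame from post 0.0005212874540087505 -0.07536190990287096 tool x angle rel 2.8910743570957873
dir in tool [-0.96860427  0.24786019]
dir in tool [0.2478601  0.96860429]
```

servo_tool:
  targets:
    - [[0,0,0.00013],[0,0,0.1]]
    - [[0,0,0.00025],[0,0,0.2]]
    - [[0,0,0.00038],[0,0,0.3]]
    - [[0,0,0.0005],[0,0,0.4]]
    - [[0,0,0.00063],[0,0,0.5]]

```text
time_s: 26.5
position: [0.5641, 0.0211, 0.0836]
tcp_rot: [[-0.553, 0.833, -0.001], [0.833, 0.553, -0.001], [-0.0, -0.001, -1.0]]
force: [-0.5, -2.1, 2.5]
opening: 0.361
```

```bash
cat > m.py <<'E'
from h import *
s=telemetry.read_state();R=s['tcp_rot'];print('t',s['time_s'],'Mz',s['moment'].round(3),'F',s['force'].round(2),'yawx',np.degrees(np.arctan2(R[1,0],R[0,0])).round(2),'pos',s['position'].round(4),'j6',s['joint_positions'][5].round(1),'open',round(s['opening'],3),'tau6',s['tau'][5].round(3))
E
python3 m.py
```

```text
t 26.5 Mz [-0.344  0.241  0.074] F [-0.45 -2.14  2.54] yawx 123.55 pos [0.5641 0.0211 0.0836] j6 -42.7 open 0.361 tau6 -0.427
```

servo_tool:
  targets:
    - [[0,0,0.00013],[0,0,0.1]]
    - [[0,0,0.00013],[0,0,0.1]]

```text
time_s: 26.75
position: [0.5642, 0.021, 0.0835]
tcp_rot: [[-0.47, 0.883, -0.0], [0.883, 0.47, -0.001], [-0.001, -0.001, -1.0]]
force: [-1.9, -3.9, 3.8]
opening: 0.355
```

```bash
python3 m.py
```

```text
t 26.75 Mz [-0.566  0.304 -0.03 ] F [-1.94 -3.94  3.79] yawx 118.03 pos [0.5642 0.021  0.0835] j6 -37.2 open 0.355 tau6 0.078
```

```bash
cat > m.py <<'E'
from h import *
L=[]
for i in range(5):
    s=telemetry.read_state();R=s['tcp_rot'];L.append(np.r_[s['moment'],s['force'],np.degrees(np.arctan2(R[1,0],R[0,0])),s['position'],s['tau'][5]])
    if i<4: eyes.capture('wrist')
L=np.array(L);m=L.mean(0).round(4);print('t',s['time_s'],'Mz',L[:,2].round(3).tolist(),m[2],'F',m[3:6],'yaw',m[6],'pos',m[7:10],'tau6',m[10],'j6',s['joint_positions'][5].round(1))
E
python3 m.py
```

```text
t 26.95 Mz [-0.03, -0.108, -0.06, -0.027, -0.056] -0.0563 F [-1.8929 -3.7766  4.1658] yaw 118.0406 pos [0.5643 0.021  0.0834] tau6 -0.0175 j6 -37.2
```

servo_tool:
  targets:
    - [[0,0,0.00013],[0,0,0.1]]
    - [[0,0,0.0002],[0,0,0.16]]

```text
time_s: 27.2
position: [0.5642, 0.0209, 0.0832]
tcp_rot: [[-0.322, 0.947, -0.0], [0.947, 0.322, -0.001], [-0.001, -0.001, -1.0]]
force: [-1.8, -4.6, 4.8]
opening: 0.359
```

```bash
python3 m.py
```

```text
t 27.4 Mz [0.113, 0.065, -0.064, -0.061, -0.03] 0.0048 F [-2.1553 -4.7888  4.8011] yaw 108.8027 pos [0.5642 0.021  0.0832] tau6 0.0063 j6 -28.0
```

servo_tool:
  targets:
    - [[0,0,0.00013],[0,0,0.1]]
    - [[0,0,0.0002],[0,0,0.16]]

```text
time_s: 27.65
position: [0.5641, 0.0209, 0.083]
tcp_rot: [[-0.167, 0.986, -0.001], [0.986, 0.167, -0.001], [-0.001, -0.001, -1.0]]
force: [-2.3, -5.8, 5.7]
opening: 0.358
```

```bash
python3 m.py
```

```text
t 27.85 Mz [0.057, 0.011, -0.067, -0.062, -0.099] -0.032 F [-2.4828 -5.2314  5.2872] yaw 99.6394 pos [0.5641 0.0209 0.083 ] tau6 0.0095 j6 -18.8
```

servo_tool:
  targets:
    - [[0,0,0.0001],[0,0,0.08]]
    - [[0,0,0.00017],[0,0,0.13]]
    - [[0,0,0.0002],[0,0,0.16]]
    - [[0,0,0.00022],[0,0,0.17]]

```text
time_s: 28.35
position: [0.564, 0.0209, 0.0828]
tcp_rot: [[0.001, 1.0, -0.001], [1.0, -0.001, -0.001], [-0.001, -0.001, -1.0]]
force: [-2.7, -4.9, 6.0]
opening: 0.36
```

```bash
python3 m.py
```

```text
t 28.55 Mz [0.089, 0.064, 0.066, 0.017, 0.051] 0.0574 F [-2.8026 -5.1611  5.4948] yaw 89.975 pos [0.564  0.0209 0.0828] tau6 0.0683 j6 -9.1
```

servo_tool:
  targets:
    - [[0,0,0.0001],[0,0,0.08]]
    - [[0,0,0.00017],[0,0,0.13]]
    - [[0,0,0.0002],[0,0,0.16]]
    - [[0,0,0.00022],[0,0,0.17]]

```text
time_s: 29.05
position: [0.5638, 0.0209, 0.0827]
tcp_rot: [[0.169, 0.986, -0.001], [0.986, -0.169, -0.001], [-0.001, -0.001, -1.0]]
force: [-3.0, -4.9, 7.0]
opening: 0.356
```

```bash
python3 m.py
```

```text
t 29.25 Mz [0.164, 0.031, 0.075, 0.164, 0.059] 0.0985 F [-2.676  -4.9326  6.597 ] yaw 80.2567 pos [0.5639 0.0209 0.0828] tau6 0.127 j6 0.6
```

servo_tool:
  targets:
    - [[0,0,8e-05],[0,0,0.06]]
    - [[0,0,0.00012],[0,0,0.09]]
    - [[0,0,0.00013],[0,0,0.1]]

```text
time_s: 29.62
position: [0.5638, 0.021, 0.0827]
tcp_rot: [[0.267, 0.964, -0.001], [0.964, -0.267, -0.001], [-0.002, -0.001, -1.0]]
force: [-2.4, -5.3, 7.1]
opening: 0.358
```

```bash
python3 m.py
```

```text
t 29.825 Mz [0.172, 0.163, 0.139, 0.142, 0.112] 0.1457 F [-3.3093 -4.766   7.6288] yaw 74.5398 pos [0.5638 0.021  0.0827] tau6 0.1631 j6 6.4
```

servo_tool:
  targets:
    - [[0,0,8e-05],[0,0,0.05]]
    - [[0,0,0.0001],[0,0,0.08]]
    - [[0,0,0.00012],[0,0,0.09]]

```text
time_s: 30.2
position: [0.5637, 0.021, 0.0827]
tcp_rot: [[0.352, 0.936, -0.001], [0.936, -0.352, -0.001], [-0.002, -0.001, -1.0]]
force: [-3.5, -5.5, 7.5]
opening: 0.356
```

```bash
python3 m.py
```

```text
t 30.4 Mz [0.238, 0.163, 0.146, 0.186, 0.212] 0.189 F [-3.7853 -5.0066  8.346 ] yaw 69.3921 pos [0.5637 0.021  0.0827] tau6 0.2006 j6 11.5
```

Torque has risen about 0.13 N m above the free-turning level, so it is finger-tight. Releasing and lifting straight up.

servo_tool:
  gripper: 0.06
  targets:
    - [[0,0,0],[0,0,0]]
    - [[0,0,0],[0,0,0]]
    - [[0,0,0],[0,0,0]]
    - [[0,0,0],[0,0,0]]
    - [[0,0,-0.02],[0,0,0]]
    - [[0,0,-0.06],[0,0,0]]
    - [[0,0,-0.1],[0,0,0]]
    - [[0,0,-0.135],[0,0,0]]
    - [[0,0,-0.135],[0,0,0]]
    - [[0,0,-0.135],[0,0,0]]

```text
time_s: 31.65
position: [0.5636, 0.0218, 0.2163]
tcp_rot: [[0.354, 0.935, -0.002], [0.935, -0.354, 0.0], [-0.0, -0.002, -1.0]]
force: [-0.7, 0.0, 0.1]
opening: 0.694
```

```bash
python3 strap.py
python3 - <<'E'
from h import *
p,K,M=snap('wrist'); cv2.imwrite('pics/w7.png',p); np.savez('pics/w7.npz',K=K,E=M)
cv2.imwrite('pics/w7c.png',cv2.resize(p[60:270,140:420],None,fx=2.8,fy=2.8,interpolation=2))
E
```

```text
[0.56357658 0.02181111 0.21630931] [-0.69690053  0.00955306  0.12842244] [-0.14123732  0.11512677 -0.03223872] [-9.1 26.  91.3  0.  62.8 11.6]
fixture frame from post -0.0003915419763373835 -0.07515604662387526 tool x angle rel 1.4410347170219207
dir in tool [0.12937375 0.99140754]
dir in tool [ 0.99140878 -0.12937398]
```

View pics/w7c.png

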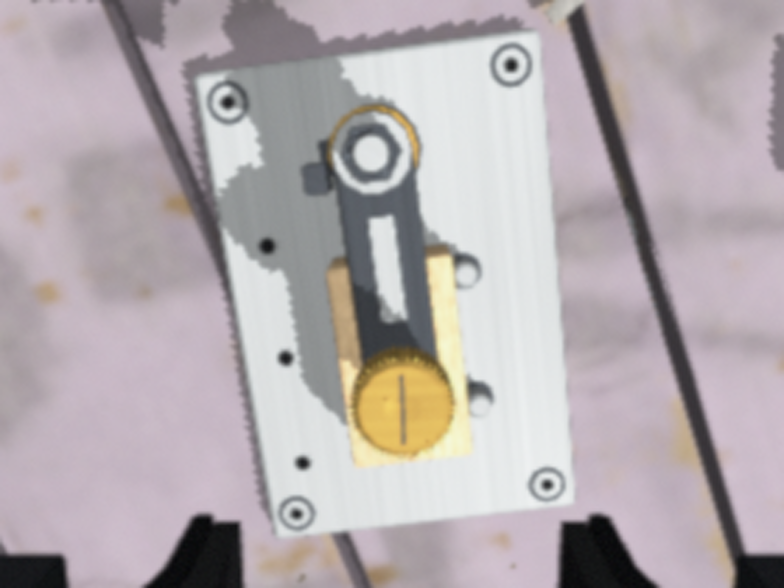

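Both side pins, at crop (466,270) and (480,398), sit equally against the block edge, so it is square. The strap is in line. The screw slot kept its place relative to the gripper from before the turn to after release, so there was no slip or spring-back. Handing in.

```bash
python3 -c "
from h import *
print(order.hand_in())"
```

```text
the job is handed in; nothing more can be done
None
```

The pine block is clamped in the fixture, and I handed the job in at about 32 s of the 72 s allowed. The hand-in reports no verdict, so the points below rest on my own checks.

- **Block:** I took the pine block nearest the base and set it on the plate. I pushed it against the side pins with about 5–10 N and the end pin with about 7–10 N. It did not move under these pushes, and the last picture shows it square to both side pins.
- **Strap:** I swung it until it stopped moving under about 10 N. Its position there matches 0 rad to within about 0.015.
- **Thumbscrew:** I turned it clockwise about 1.45 rad in all. Torque went from about 0.06 N m turning freely to 0.19 N m, a rise of about 0.13 N m, at a slope of 0.45–0.5 N m per rad. The slot showed no slip and no spring-back after release.
- **Not certain:** single torque readings scattered by about ±0.05 N m, so I relied on averages. The clamping force was not measured directly; I estimate it at about 40 N from the torque rise. The measured slope was slightly above the 0.3–0.45 quoted. The camera and touch estimates of the fixture differed by about 2 mm, and I relied on touch for seating.
- **Bystanders:** I felt no contact with any of them. I did not take a final picture of each to confirm it.

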